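# Close and clamp a split trivet

## Task

Mend the split beech trivet: lay the loose half on the bed of the bar clamp and, with the gripper, slide it flush up against the half that already sits at the clamp's stop, edges in line, while the clamp's jaw is still clear of it. Then pump the orange trigger, squeezing it again and again towards the black handle, until the jaw presses on the loose half and the red pointer on the jaw stands in the green band, without crushing the work (pointer far past the band), pushing the jaw itself or shifting the shaker, match box or spoon rest. Finish holding: the program ends with the gripper still squeezing the trigger, the pointer in the green band and nothing but the clamp holding the halves.

Things in the scene. Friction and masses are not known exactly. Their poses are not given: they have to be found in the camera images.
- clamp: Bar clamp fixed to the worktop: aluminium bed 90 (x) x 380 (y) x 10 mm high. Origin: centre of its underside. y is the clamping direction, towards the fixed blue stop (face at y = +165 mm, top z = 48); x runs across. Jaw in the middle; trigger and handle at the negative y end, highest point z = 140 mm. A toothed bar runs from jaw to trigger, whose pawl drives the jaw only towards the stop
- jaw (a joint): Travel of the blue jaw (44 mm wide, 39 high) towards the stop in m, 0 to 0.050, starts at 0 to 0.010. At 0 the free pad's face is at y = +17 mm of the clamp. A full pump advances it 10 mm (teeth of 5 mm; up to 5 mm of a squeeze is idle). A 5 N brake keeps it there when the trigger goes back: let go, less than 5 N (3.3 mm of spring) remains; full pressure lasts only while squeezed
- pad (a joint): Compression of the sprung black pad on the front of the jaw in m: 0 = free, 0.014 = spring closed up; 1.5 N per mm. A red pointer on the pad slides back over the jaw's top by the same amount; the green band across the jaw's top runs from 0.0045 to 0.0095; beyond 0.012 the work is crushed
- pad_face (a point): Centre of the pad's pressing face (44 mm wide, 12 to 36 mm above the worktop); axes as the clamp's
- trigger (a joint): Angle of the orange trigger in rad: 0 = at rest (sprung out, towards the jaw), 0.40 = fully squeezed, at its end stop. Crosswise pivot at y = -85, z = 58 mm of the clamp; a spring returns it (about 3 to 5 N at the upper end). While the pawl bites, the jaw advances 27 mm per rad; the force at the trigger is about half that at the jaw plus the spring's
- trigger_face (a point): Centre of the trigger's outer face, towards the jaw, 57 mm above the pivot: the place to press. The paddle is 28 mm wide, 10 mm thick, about 20 to 80 mm above the pivot; at rest this point lies 46 mm from handle_face along the clamp's y, fully squeezed 24 mm
- handle_face (a point): Centre of the outer face (away from the jaw) of the fixed upright black handle, at z = 115 mm, y = -115.2 mm of the clamp. The handle is 30 mm wide, 10 mm thick and ends at z = 140 mm. Gripping from above with one finger on this face and the other on trigger_face squeezes the trigger
- half_seated_center (a point): Centre of the trivet half that already lies on the clamp's bed with its far face at the stop: light beech with three dark grooves, 56 mm (its x) x 60 mm (its y) x 24 mm high, 0.06 kg, loose; axes as the clamp's
- half_loose_center (a point): Centre of the loose trivet half, same size, shape and mass, lying on the worktop to the right of the clamp, grooves up; the grooves run along its y. Either 56 mm end may meet the other half. Joined flush, the centres lie 60 mm apart along y
- shaker_salt: Steel and glass shaker, 44 mm across, 89 mm high, at the back; origin under its centre. Leave alone
- match_box: Match box, 34 x 54 x 14 mm, lying near the front edge. Leave alone
- spoon_rest: Small blue and white boat-shaped dish, 38 x 68 x 16 mm, near the front edge. Leave alone
There are look-alikes about, which are no part of the job. What is shaped like the part that bears half_loose_center but pink, turquoise or yellow is not meant.

How it is judged (in metres and radians):
On the way, in this order (a step that is already met when the one before it is completed fails the run):
1. the loose half lies on the bed flush against the seated half (gap under 2.5 mm, edges within 4 mm, within 0.06 rad), the jaw still more than 6 mm clear of it (y of half_loose_center in the frame of half_seated_center between -0.0625 and -0.055 m and x of half_loose_center in the frame of half_seated_center between -0.004 and 0.004 m and angle between the y axis of half_loose_center and the y axis of half_seated_center, either way round below 0.06 rad and z of half_loose_center in the frame of clamp below 0.025 m and y of half_loose_center in the frame of pad_face above 0.036 m), for 0.2 s.
2. the jaw's pad, driven by the trigger, touches the loose half (contact force between pad and half_loose above 0.5 N and value of joint jaw above 0.015 m), for 0.1 s.
At the end, for the whole second after the job is handed in: The gripper still squeezes the trigger (over 1.5 N, off its rest); the pad is compressed 4.5 to 9.5 mm against the loose half; both halves lie flat on the bed, flush (gap under 2.5 mm, edges within 4 mm, 0.06 rad) with each other and the stop (3 mm), touched by no finger (value of joint pad between 0.0045 and 0.0095 m and contact force between pad and half_loose above 4 N and contact force between the fingers and trigger above 1.5 N and value of joint trigger above 0.03 rad and y of half_loose_center in the frame of half_seated_center between -0.0625 and -0.055 m and x of half_loose_center in the frame of half_seated_center between -0.004 and 0.004 m and angle between the y axis of half_loose_center and the y axis of half_seated_center, either way round below 0.06 rad and z of each of half_loose_center, half_seated_center in the frame of clamp below 0.025 m and y of half_seated_center in the frame of clamp above 0.132 m and contact force between each of the arm, the fingers and half_loose below 0.3 N and contact force between the fingers and half_seated below 0.3 N); the arm keeps its last pose, push and grip.
It fails at once if the work is crushed: pad compressed beyond 12 mm (value of joint pad above 0.012 m).
It fails at once if the robot pushes the jaw itself (over 3 N) (contact force between any of the fingers, the arm and jaw above 3 N).
It fails at once if the steel shaker, the match box or the spoon rest is shifted by more than 20 mm (distance of any of shaker_salt, match_box, spoon_rest from where it was at the start of the episode above 0.02 m).
It also fails if it takes over 72 s, if anything falls off the work surface, if the arm or the gripper's body presses on something with over 40 N, if the wrist force passes 120 N, or if a joint passes its speed limit or range.

## Robot

A 6-joint arm with a two-finger parallel gripper is mounted at the origin on a cart in front of the work surface, level with it; the furniture and walls round the work are solid. World frame = base frame: x ahead of the robot, y to its left, z up, the work surface at z = 0. Lengths are in mm, angles in rad, forces in N, time in s.
With the tool pointing down it reaches from about 300 to 775 mm from the base axis. Payload 14.6 kg.
Tool frame: the origin (TCP) lies at the centre of the arm's flange, where the gripper is bolted on; the fingertips stand 199 mm ahead of it and the grasp point (between the pads) lies 180 mm ahead of it; z points along the fingers, y is the line along which they close (so a half turn about z gives the same grasp; the last joint's range is limited). The gripper opens to 94 mm and grips with 3 to 60 N. Pads are 16 mm wide; open, the fingers measure 119 mm over their backs; the gripper's body (75 mm by 177 mm) begins 78 mm behind the grasp point.
Start: joints at [-1.333, 0.3, 1.521, -0, 1.321, -0.067], TCP at [165.05, -524.642, 404.646] pointing down, gripper open.
Joint ranges: [-3.03, 3.03], [-0.79, 2.21], [0.23, 2.52], [-1.04, 4.18], [0, 3.07], [-2.55, 2.55]. Speed limits (rad/s): [2.22, 2.22, 2.57, 3.14, 3.14, 3.14].

## Interface

Orientations are given as [roll, pitch, yaw] about the fixed x, y, z axes, in that order (R = Rz(yaw) Ry(pitch) Rx(roll)).
In Python, from cell import manip, optics, workorder gives the robot as it stands.
- The arm moves only by the tool step_arm, never from a script. Its argument "increments" is a list that holds one entry, the list of rows, each a list of 7 numbers: the turn, a rotation vector about the tool's x, y, z as a fraction of full scale, then the shift along the tool's x, y, z as a fraction of full scale, then the closure, from -1 (fully open) to 1 (shut). In form: [[[wx, wy, wz, tx, ty, tz, fingers], ...]]. A call has 1 to 5 rows; each row shifts and turns the commanded pose from where the row before left it, along the tool's axes as they then stand; what a row does not reach is not made up. Full scale, the value 1, is 40 mm for a shift and 45 degrees for a turn. A row lasts 1/10 s, in which the tool goes at most 50 mm and 8.59 degrees, less where a joint would pass 70% of its speed; a pose out of reach is approached as far as the arm can. A call with a number of a shift or a turn outside -1 to 1 is refused whole. A call with a gripper value outside its range is refused whole. The fingers move at their own pace and stop on an object; "newtons" is the grip in N (left out, the last holds). Time passes only in rows, so rows that do not move let the fingers close. It gives the time, the measured TCP pose, the force, the opening and the grip force at its end, in the units of the state.
- manip.read_state(): the state, without advancing time (a new reading comes with each control period).
- optics.camera(name): name is "scene" or "top" or "wrist"; returns a dict with "frame" (384x512x3 uint8, red, green, blue), "range_z" (384x512 float32, mm along the optical axis (not along the pixel's ray), 0 where there is no reading), "mtx" (3x3 intrinsics, pixels), "cam_to_world" (4x4, takes a point from camera to world coordinates). Camera axes: x right, y down, z forward; pixel columns grow to the right and rows downward; lengths in mm; the calibration is good to about 2 mm. A picture is of the moment at which its call begins.
- workorder.sign_off(): hands the job in; it is judged then, once.
The state is a dict: "clock": time; "joints": joint angles; "qd": joint speeds; "effort": joint torques, N m; "eef_pos": TCP position; "eef_rot": TCP orientation; "wrist_force": force on the tool from outside, world axes, zero at the start; "moment": the same for the moment, N m; "finger_gap": finger opening in mm; "finger_force": force on a finger pad.
Only numpy, scipy, OpenCV 4.12 (cv2) and the standard library are available. Lean on these libraries where they do the work, as an engineer would, in place of code of your own. Each camera call takes 0.05 s, during which the arm holds its last target. There are 200 camera calls.

## Working session

There is one attempt and no reset: what is moved stays moved. The work goes in short steps, Python scripts to look and compute and a tool call to move; the robot and the scene stay as the last step left them, time stands still between calls to the robot, and variables do not carry over. Pictures are saved under pics/ and viewed, at most 10 in all, crops included, and the job is handed in when it is done.

Besides the shell and the picture viewer there is one more tool, called in YAML: its name, and indented under it one key for each argument. step_arm: Moves the arm, as the interface text tells. Its arguments: {"type":"object","properties":{"increments":{"type":"array","items":{"type":"array","items":{"type":"array","items":{"type":"number"}}}},"newtons":{"type":"number"}},"required":["increments"]}

```bash
mkdir -p pics; ls; cat > h.py <<'E'
import numpy as np, cv2
from cell import manip, optics, workorder
def shot(n,f=None):
    c=optics.camera(n)
    if f: cv2.imwrite('pics/'+f,cv2.cvtColor(c['frame'],cv2.COLOR_RGB2BGR))
    return c
def cloud(c):
    K=np.array(c['mtx']);T=np.array(c['cam_to_world']);d=c['range_z'].astype(float)
    v,u=np.mgrid[0:d.shape[0],0:d.shape[1]]
    P=np.stack([(u-K[0,2])/K[0,0]*d,(v-K[1,2])/K[1,1]*d,d],-1)
    W=P@T[:3,:3].T+T[:3,3]; W[d==0]=np.nan
    return W
def ray(c,u,v,z):
    K=np.array(c['mtx']);T=np.array(c['cam_to_world'])
    r=T[:3,:3]@np.array([(u-K[0,2])/K[0,0],(v-K[1,2])/K[1,1],1]);o=T[:3,3]
    return o+r*(z-o[2])/r[2]
E
python3 - <<'E'
from h import *
a=shot('top','top1.png');b=shot('scene','scene1.png')
for c in (a,b): print(np.round(c['cam_to_world'],3).tolist(),np.round(c['mtx'],1).tolist())
np.savez('t1',W=cloud(a),f=a['frame'],mtx=a['mtx'],T=a['cam_to_world'])
print(manip.read_state())
E
```

```text
pics
[[0.012, -0.992, 0.129, 397.849], [-1.0, -0.013, -0.008, -30.281], [0.01, -0.128, -0.992, 991.135], [0.0, 0.0, 0.0, 1.0]] [[367.9, 0.0, 257.7], [0.0, 367.9, 195.5], [0.0, 0.0, 1.0]]
[[-0.638, -0.545, 0.544, -191.294], [-0.77, 0.452, -0.451, 555.722], [0.0, -0.706, -0.708, 1039.127], [0.0, 0.0, 0.0, 1.0]] [[419.5, 0.0, 254.9], [0.0, 419.5, 202.4], [0.0, 0.0, 1.0]]
{'clock': 0.1, 'joints': array([-1.33256917e+00,  3.00397395e-01,  1.52151658e+00, -1.57246185e-05,
        1.32069396e+00, -6.66297210e-02]), 'qd': array([-0.00058512, -0.00122828, -0.00169879, -0.00079244, -0.00147719,
       -0.0010676 ]), 'effort': array([ 4.36982969e-03, -5.32633102e+01, -3.53280187e+01,  7.10854121e-02,
        2.34783569e-02, -7.55443648e-05]), 'eef_pos': array([ 165.05928035, -524.61489756,  404.15394227]), 'eef_rot': array([-3.14057861e+00, -5.24002282e-05,  3.04860751e-01]), 'wrist_force': array([-0.47214329, -0.64408306, -0.00660502]), 'moment': array([0.06066496, 0.02272776, 0.00511015]), 'finger_force': 0.0, 'finger_gap': 93.68053906010195}
```

View pics/top1.png

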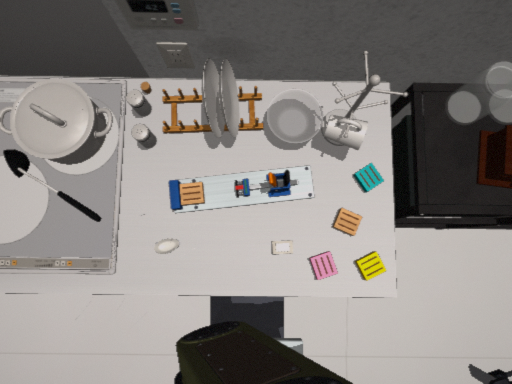

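View pics/scene1.png

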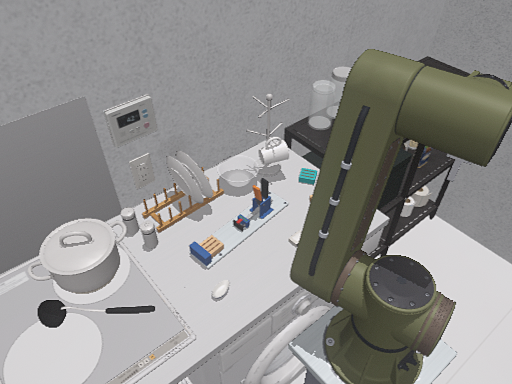

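The top view shows the clamp with the blue stop at (175,194), the seated half at (192,194), the jaw at (242,187), and the trigger and handle at (270-285,183). The candidates for the loose half are beech at (348,222), pink (323,265), yellow (371,265) and turquoise (369,177). The description fits the beech one at (348,222).

```bash
python3 - <<'E'
from h import *
d=np.load('t1.npz');W=d['W'];f=d['f'];c=dict(mtx=d['mtx'],cam_to_world=d['T'])
im=cv2.cvtColor(f,cv2.COLOR_RGB2BGR)
cv2.imwrite('pics/crop1.png',cv2.resize(im[155:290,160:395],None,fx=3.3,fy=3.3,interpolation=cv2.INTER_NEAREST))
hsv=cv2.cvtColor(f,cv2.COLOR_RGB2HSV)
def comp(m,name,z,lo=15):
    n,l,s,ce=cv2.connectedComponentsWithStats(m.astype(np.uint8))
    for i in range(1,n):
        if s[i,4]<lo: continue
        v,u=np.where(l==i)
        p=np.array([ray(c,a,b,z)[:2] for a,b in zip(u,v)],np.float32)
        r=cv2.minAreaRect(p); print(name,ce[i].round(1),s[i,4],'rect',np.round(r[0],1),np.round(r[1],1),round(r[2],1),'mean',p.mean(0).round(1),'z',np.nanmedian(W[v,u,2]).round(1))
roi=np.zeros(f.shape[:2],bool);roi[155:290,160:395]=1
H,S,V=[hsv[...,i].astype(int) for i in range(3)]
k=np.ones((5,5),np.uint8)
be=cv2.morphologyEx(((H>8)&(H<22)&(S>80)&(V>120)&roi).astype(np.uint8),cv2.MORPH_CLOSE,k)
comp(be,'beech',24)
comp((H>100)&(H<125)&(S>100)&roi,'blue',40)
comp((H<15)&(S>200)&(V>150)&roi,'oran/red',115,4)
print([ray(c,u,v,10).round(1)[:2].tolist() for u,v in((0,0),)])
comp(((W[...,2]>5)&(W[...,2]<16)&roi&(S<60)),'bed',10,60)
E
```

```text
beech [270.8 177.8] 47 rect [572.1 -73.5] [29.8 10.7] 0.4 mean [571.3 -72.9] z 134.9
beech [191.5 192.9] 485 rect [528.4 137. ] [56.2 61.1] 7.1 mean [527.9 136.9] z 33.2
beech [347.6 221.2] 474 rect [ 458.  -275.9] [59.  55.4] 67.1 mean [ 458. -276.] z 23.1
blue [280.2 175.6] 45 rect [574.8 -96.4] [13.3 26.3] 0.8 mean [574.7 -96.9] z 67.6
blue [246.2 187.5] 59 rect [543.3  -7.7] [42.9 14.3] 6.6 mean [541.8  -8.2] z 38.3
blue [174.5 194.4] 270 rect [521.5 178. ] [76.8 25.9] 9.0 mean [521.2 178. ] z 46.7
blue [279.9 190.4] 185 rect [538.6 -93.3] [31.4 58.4] 7.9 mean [535.2 -96.2] z 21.5
oran/red [269.3 177.1] 10 rect [558.1 -65.8] [17.2  2.4] 0.4 mean [556.6 -65.3] z 135.1
oran/red [238.7 186.9] 12 rect [531.4   7.5] [4.9 9.6] 0.8 mean [531.6   8.3] z 40.9
[[1080.3, 706.6]]
bed [248.2 188.7] 2983 rect [543.3   2.1] [ 90.  377.5] 7.1 mean [543.4 -13.2] z 9.2
bed [169.  244.9] 94 rect [389.3 193.6] [38.8 47.4] 2.6 mean [390.5 193.6] z 9.8
bed [282.  246.9] 258 rect [ 389.9 -104.6] [34.1 53.1] 0.7 mean [ 388.7 -104.6] z 13.1
```

View pics/crop1.png

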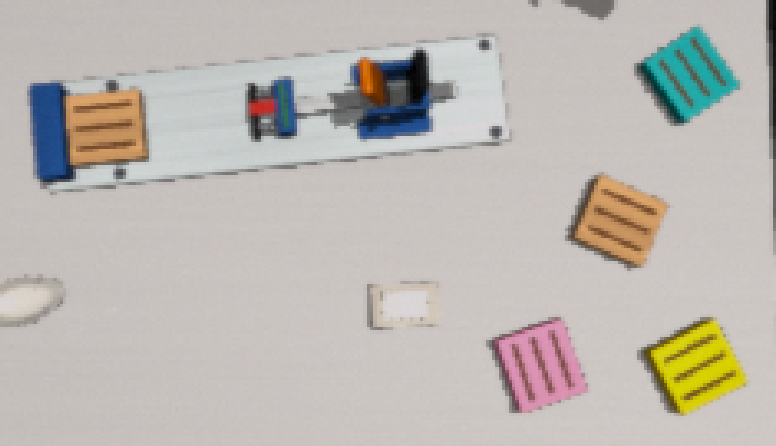

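The crop confirms the choice: the beech half lies at crop (618,220), grooves up, next to the pink, yellow and turquoise look-alikes. The clamp centre is (543,2) with yaw 7.1°, and the sizes match (90x377 mm bed, 56x60 mm half). Loose half: (458,-276), yaw -22.9°.

```bash
cat > plan.py <<'E'
import sys,numpy as np
from cell import manip
from scipy.spatial.transform import Rotation as Ro
# plan.py x y z yawdeg nrows : suggestion for rows; the shift is taken in the frame after the row's turn
x,y,z,yaw,n=map(float,sys.argv[1:6]);n=int(n)
s=manip.read_state();p=np.array(s['eef_pos']);R=Ro.from_euler('xyz',s['eef_rot'])
G=Ro.from_euler('xyz',[np.pi,0,np.radians(yaw)])
w=(R.inv()*G).as_rotvec()/n; print('at',p.round(1),np.round(s['eef_rot'],4),'clock',s['clock'],'gap',round(s['finger_gap'],1))
d=(np.array([x,y,z])-p)/n; Rc=R
for i in range(n):
    Rc=Rc*Ro.from_rotvec(w); print((w/np.radians(45)).round(4).tolist(),(Rc.inv().apply(d)/40).round(4).tolist())
E
python3 plan.py 458 -276 404 67.1 10
```

```text
at [ 165.1 -524.6  404.2] [-3.1406e+00 -1.0000e-04  3.0490e-01] clock 0.1 gap 93.7
[-0.0001, -0.0001, -0.1103] [0.9141, -0.2951, 0.0007]
[-0.0001, -0.0001, -0.1103] [0.9362, -0.2149, 0.0007]
[-0.0001, -0.0001, -0.1103] [0.9513, -0.1331, 0.0006]
[-0.0001, -0.0001, -0.1103] [0.9592, -0.0503, 0.0005]
[-0.0001, -0.0001, -0.1103] [0.96, 0.0329, 0.0005]
[-0.0001, -0.0001, -0.1103] [0.9535, 0.1158, 0.0005]
[-0.0001, -0.0001, -0.1103] [0.9399, 0.1979, 0.0004]
[-0.0001, -0.0001, -0.1103] [0.9193, 0.2785, 0.0004]
[-0.0001, -0.0001, -0.1103] [0.8918, 0.357, 0.0004]
[-0.0001, -0.0001, -0.1103] [0.8575, 0.4328, 0.0004]
```

step_arm:
  increments:
    - [[0,0,-0.11,0.914,-0.295,0,-1],[0,0,-0.11,0.936,-0.215,0,-1],[0,0,-0.11,0.951,-0.133,0,-1],[0,0,-0.11,0.959,-0.05,0,-1],[0,0,-0.11,0.96,0.033,0,-1]]
  newtons: 20

```text
clock: 0.6
eef_pos: [322.8, -412.5, 404.5]
eef_rot: [-3.141, -0.0, 0.74]
wrist_force: [0.2, -0.8, -0.6]
finger_gap: 94.1
finger_force: 0.0
```

step_arm:
  increments:
    - [[0,0,-0.11,0.953,0.116,0,-1],[0,0,-0.11,0.94,0.198,0,-1],[0,0,-0.11,0.919,0.278,0,-1],[0,0,-0.11,0.892,0.357,0,-1],[0,0,-0.11,0.857,0.433,0,-1]]

```text
clock: 1.1
eef_pos: [479.8, -301.6, 404.4]
eef_rot: [-3.141, -0.0, 1.172]
wrist_force: [0.9, -0.9, 0.5]
finger_gap: 94.0
finger_force: 0.0
```

step_arm:
  increments:
    - [[0,0,0,0,0,0,-1],[0,0,0,0,0,0,-1],[0,0,0,0,0,0,-1]]

```text
clock: 1.4
eef_pos: [478.0, -303.3, 404.5]
eef_rot: [-3.141, 0.0, 1.167]
wrist_force: [-0.2, -0.4, -0.5]
finger_gap: 94.1
finger_force: 0.0
```

```bash
cat > det.py <<'E'
from h import *
def beech(c,z,f=None,lo=200):
    hsv=cv2.cvtColor(c['frame'],cv2.COLOR_RGB2HSV);H,S,V=[hsv[...,i].astype(int) for i in range(3)]
    m=cv2.morphologyEx(((H>8)&(H<22)&(S>80)&(V>110)).astype(np.uint8),cv2.MORPH_CLOSE,np.ones((7,7),np.uint8))
    W=cloud(c)
    n,l,s,ce=cv2.connectedComponentsWithStats(m)
    for i in range(1,n):
        if s[i,4]<lo: continue
        v,u=np.where(l==i); P=W[v,u]; P=P[np.isfinite(P[:,2])]
        zt=np.percentile(P[:,2],80) if len(P) else np.nan
        top=(np.abs(W[...,2]-z)<6)&(l==i)
        v,u=np.where(top)
        if len(v)<lo: continue
        p=np.array([ray(c,a,b,z)[:2] for a,b in zip(u,v)],np.float32)
        r=cv2.minAreaRect(p);print('beech px',ce[i].round(0),len(v),'c',np.round(r[0],1),'wh',np.round(r[1],1),'ang',round(r[2],1),'z',round(float(zt),1))
E
python3 plan.py 458 -276 202 67.1 5|head -2; python3 - <<'E'
from det import *
c=shot('wrist','w1.png'); beech(c,24); c=shot('top'); beech(c,24); beech(c,34)
E
```

```text
at [ 478.  -303.3  404.5] [-3.1411  0.      1.1672] clock 1.4 gap 94.1
[-0.0001, 0.0, -0.001] [0.0862, -0.1451, 1.0124]
beech px [244. 170.] 679 c [ 457.8 -276.9] wh [56.  53.9] ang 66.8 z 23.7
beech px [348. 221.] 459 c [ 458.  -276.3] wh [58.4 55.1] ang 66.9 z 24.6
beech px [191. 193.] 480 c [526.4 135.6] wh [55.9 59.9] ang 7.9 z 34.7
```

View pics/w1.png

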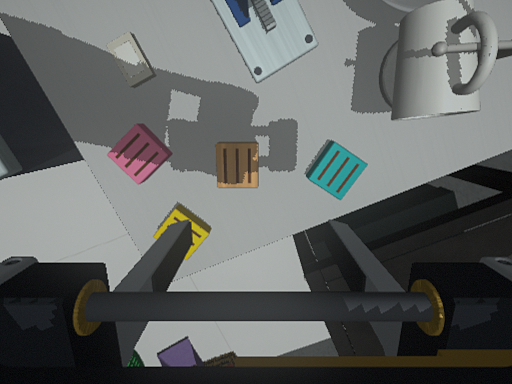

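The wrist view shows the beech half at (238,165), with pink (140,153), turquoise (337,170) and yellow (183,230) well clear of the fingers. Both cameras agree on (458,-276.5) and 66.9°. The moves apply each row's shift in the frame before that row's turn, so I'll correct for that. Descending now.

step_arm:
  increments:
    - [[0,0,0,0.22,-0.37,0.9,-1],[0,0,0,0.21,-0.36,0.9,-1],[0,0,0,0,0,0.9,-1],[0,0,0,0,0,0.9,-1],[0,0,0,0,0,0.9,-1]]

```text
clock: 2.0
eef_pos: [457.8, -276.0, 223.7]
eef_rot: [3.141, 0.0, 1.167]
wrist_force: [0.6, -0.4, -0.3]
finger_gap: 93.5
finger_force: 0.0
```

step_arm:
  increments:
    - [[0,0,0,0,0,0.3,-1],[0,0,0,0,0,0.22,-1],[0,0,0,0,0,0,-1],[0,0,0,0,0,0,-1]]

```text
clock: 2.4
eef_pos: [458.7, -275.8, 205.2]
eef_rot: [3.14, 0.0, 1.168]
wrist_force: [-0.7, -0.1, 0.7]
finger_gap: 94.0
finger_force: 0.0
```

```bash
sed -i 's/    Rc=Rc\*Ro.from_rotvec(w); print(\(.*\))$/    print(\1); Rc=Rc*Ro.from_rotvec(w)/; s/after the row/before the row/' plan.py; python3 plan.py 458 -276.5 203 67 1
```

```text
at [ 458.7 -275.8  205.2] [3.1396e+00 4.0000e-04 1.1685e+00] clock 2.4 gap 94.0
[0.0025, 0.0005, -0.0012] [-0.0231, -0.0105, 0.056]
```

Good position; close.

step_arm:
  increments:
    - [[0,0,0,0,0,0.04,1],[0,0,0,0,0,0,1],[0,0,0,0,0,0,1],[0,0,0,0,0,0,1],[0,0,0,0,0,0,1]]
  newtons: 15

```text
clock: 2.9
eef_pos: [458.5, -275.5, 202.4]
eef_rot: [3.141, 0.0, 1.169]
wrist_force: [-0.1, 0.8, -0.6]
finger_gap: 57.3
finger_force: 0.0
```

step_arm:
  increments:
    - [[0,0,0,0,0,0,1],[0,0,0,0,0,0,1],[0,0,0,0,0,0,1]]

```text
clock: 3.2
eef_pos: [458.5, -275.4, 202.3]
eef_rot: [3.141, -0.0, 1.169]
wrist_force: [0.1, 0.3, 1.7]
finger_gap: 55.8
finger_force: 15.0
```

step_arm:
  increments:
    - [[0,0,0,0,0,-0.5,1],[0,0,0,0,0,-0.8,1],[0,0,0,0,0,-0.8,1],[0,0,0,0,0,-0.8,1],[0,0,0,0,0,-0.6,1]]

```text
clock: 3.7
eef_pos: [458.4, -275.4, 344.1]
eef_rot: [3.14, 0.0, 1.169]
wrist_force: [0.5, 0.1, -0.7]
finger_gap: 55.7
finger_force: 15.0
```

```bash
python3 plan.py 534.7 70 370 97.2 10
```

```text
at [ 458.4 -275.4  344.1] [3.1403e+00 3.0000e-04 1.1688e+00] clock 3.7 gap 55.7
[0.0001, 0.0001, -0.0672] [0.8693, -0.1622, -0.0651]
[0.0001, 0.0001, -0.0672] [0.8766, -0.1162, -0.065]
[0.0001, 0.0001, -0.0672] [0.8815, -0.0698, -0.065]
[0.0001, 0.0001, -0.0672] [0.884, -0.0232, -0.0649]
[0.0001, 0.0001, -0.0672] [0.884, 0.0235, -0.0648]
[0.0001, 0.0001, -0.0672] [0.8815, 0.07, -0.0648]
[0.0001, 0.0001, -0.0672] [0.8766, 0.1164, -0.0648]
[0.0001, 0.0001, -0.0672] [0.8693, 0.1625, -0.0647]
[0.0001, 0.0001, -0.0672] [0.8595, 0.2081, -0.0647]
[0.0001, 0.0001, -0.0672] [0.8473, 0.2531, -0.0647]
```

step_arm:
  increments:
    - [[0,0,-0.067,0.87,-0.162,-0.2,1],[0,0,-0.067,0.877,-0.116,-0.2,1],[0,0,-0.067,0.882,-0.07,-0.1,1],[0,0,-0.067,0.884,-0.023,-0.1,1],[0,0,-0.067,0.884,0.023,0,1]]

```text
clock: 4.2
eef_pos: [496.8, -101.3, 366.7]
eef_rot: [3.141, 0.0, 1.434]
wrist_force: [0.0, -0.6, -1.2]
finger_gap: 56.0
finger_force: 15.0
```

step_arm:
  increments:
    - [[0,0,-0.067,0.882,0.07,0,1],[0,0,-0.067,0.877,0.116,0,1],[0,0,-0.067,0.869,0.162,0,1],[0,0,-0.067,0.86,0.208,0,1],[0,0,-0.067,0.847,0.253,0,1]]

```text
clock: 4.7
eef_pos: [535.1, 71.5, 366.1]
eef_rot: [-3.141, -0.0, 1.697]
wrist_force: [0.2, 0.2, -0.1]
finger_gap: 55.9
finger_force: 15.0
```

step_arm:
  increments:
    - [[0,0,0,0,0,0,1],[0,0,0,0,0,0,1]]

```text
clock: 4.9
eef_pos: [534.9, 70.4, 365.9]
eef_rot: [-3.141, 0.0, 1.696]
wrist_force: [-0.7, -0.3, -0.2]
finger_gap: 55.8
finger_force: 15.0
```

```bash
python3 plan.py 534.7 70 260 97.2 1;python3 - <<'E'
from det import *
c=shot('wrist','w2.png'); beech(c,34); beech(c,manip.read_state()['eef_pos'][2]-178)
c=shot('top','t2.png'); beech(c,34)
E
```

```text
at [534.9  70.4 365.9] [-3.1409e+00  1.0000e-04  1.6958e+00] clock 4.9 gap 55.8
[-0.0009, 0.0001, -0.0008] [-0.0083, -0.0048, 2.6479]
beech px [260. 126.] 2172 c [526.8 136.3] wh [54.2 57.9] ang 7.2 z 33.7
beech px [261. 242.] 4811 c [534.2  69.4] wh [54.1 58. ] ang 7.2 z 187.1
```

View pics/w2.png

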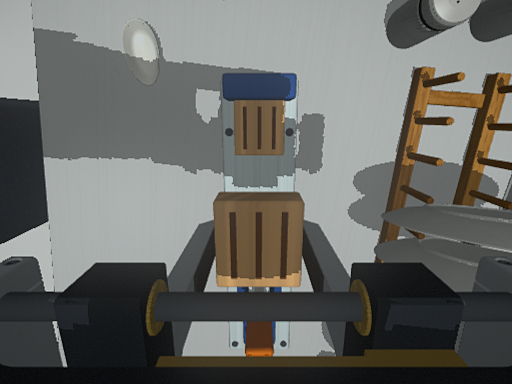

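The wrist view shows the seated half at (260,126) with the stop above it. The held half at (261,242) is in line, with both at 7.2° and about 7 mm of gap. Descending to just above the bed.

step_arm:
  increments:
    - [[0,0,0,0,0,0.8,1],[0,0,0,0,0.02,0.9,1],[0,0,0,0,0,0.9,1],[0,0,0,0,0,0.7,1],[0,0,0,0,0,0.4,1]]

```text
clock: 5.5
eef_pos: [535.2, 68.9, 216.0]
eef_rot: [-3.139, -0.0, 1.693]
wrist_force: [0.7, 0.5, -1.1]
finger_gap: 56.0
finger_force: 15.0
```

step_arm:
  increments:
    - [[0,0,0,0,0,0.05,1],[0,0,0,0,0,0,1],[0,0,0,0,0,0,1]]

```text
clock: 5.8
eef_pos: [536.1, 69.7, 217.4]
eef_rot: [3.14, 0.0, 1.694]
wrist_force: [0.6, 0.5, -0.3]
finger_gap: 55.7
finger_force: 15.0
```

```bash
python3 plan.py 534.7 70 212.5 97.2 1;python3 - <<'E'
from det import *
c=shot('wrist','w3.png'); beech(c,34)
c=shot('top','t3.png'); beech(c,34)
E
```

```text
at [536.1  69.7 217.4] [3.1399e+00 1.0000e-04 1.6943e+00] clock 5.8 gap 55.7
[0.0022, 0.0002, -0.0028] [0.0117, -0.0339, 0.1235]
beech px [256. 130.] 7533 c [526.3 136.2] wh [54.2 57.3] ang 7.1 z 33.7
beech px [259. 243.] 5920 c [536.1  66.1] wh [56.  60.1] ang 7.1 z 38.7
```

View pics/w3.png

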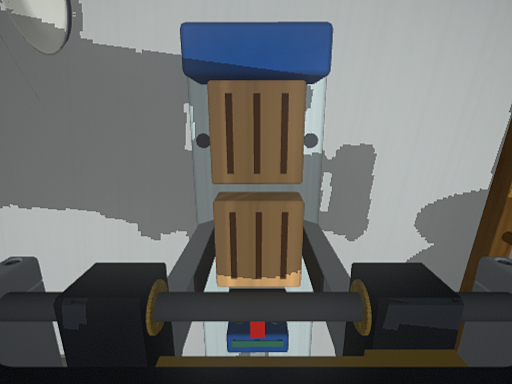

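The wrist view shows the seated half at (257,130) and the held half at (258,240), parallel, with about 8 mm of gap and 1 mm of sideways offset. The jaw is at (258,333), clear of it. Lowering onto the bed, then sliding.

step_arm:
  increments:
    - [[0,0,0,0,-0.025,0.1,1],[0,0,0,0,0,0.02,1],[0,0,0,0,0,0,1],[0,0,0,0.08,0,0,1],[0,0,0,0.05,0,0,1]]

```text
clock: 6.4
eef_pos: [534.4, 75.0, 212.3]
eef_rot: [3.14, 0.001, 1.695]
wrist_force: [0.9, -3.4, 6.7]
finger_gap: 55.7
finger_force: 15.0
```

step_arm:
  increments:
    - [[0,0,0,0.03,0,0,1],[0,0,0,0.02,0,0,1],[0,0,0,0.02,0,0,1],[0,0,0,0,0,0,1]]

```text
clock: 6.8
eef_pos: [534.1, 77.7, 212.3]
eef_rot: [3.14, 0.001, 1.695]
wrist_force: [1.1, -3.3, 6.6]
finger_gap: 55.8
finger_force: 15.0
```

```bash
python3 plan.py 534.7 75 212.5 97.2 1;python3 - <<'E'
from det import *
c=shot('wrist','w4.png'); beech(c,34); beech(c,36)
E
```

```text
at [534.1  77.7 212.3] [3.1397e+00 7.0000e-04 1.6952e+00] clock 6.8 gap 55.8
[0.0024, 0.0009, -0.0017] [-0.0693, 0.0057, -0.0057]
beech px [258. 188.] 14304 c [530.1 106.3] wh [ 54.3 118.3] ang 7.2 z 33.6
beech px [258. 188.] 14270 c [530.  106.9] wh [ 53.6 116.8] ang 7.2 z 33.6
```

step_arm:
  increments:
    - [[0,0,0,0.025,0,0,1],[0,0,0,0.025,0,0,1],[0,0,0,0,0,0,1]]

```text
clock: 7.15
eef_pos: [534.0, 78.9, 212.3]
eef_rot: [3.14, 0.002, 1.695]
wrist_force: [1.3, -12.5, 4.9]
finger_gap: 55.8
finger_force: 15.0
```

```bash
python3 - <<'E'
from det import *
c=shot('wrist','w5.png'); beech(c,34)
im=cv2.imread('pics/w5.png')[20:350,150:360]; cv2.imwrite('pics/w5c.png',cv2.resize(im,None,fx=1.8,fy=1.8))
E
```

```text
beech px [258. 189.] 14265 c [530.1 106.7] wh [ 54.4 117.3] ang 7.2 z 33.6
```

View pics/w5c.png

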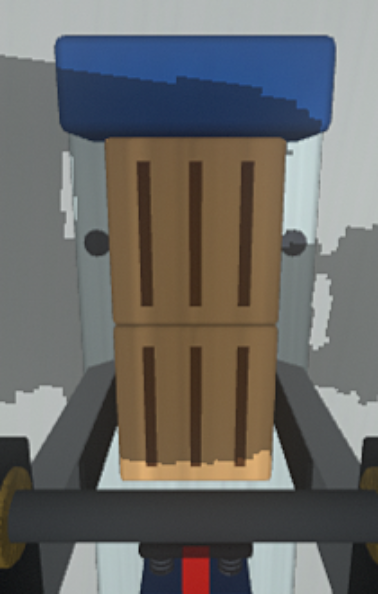

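Flush: the joint is at crop y 323, the edges are in line, and the push force rose to 12 N. Releasing and lifting.

step_arm:
  increments:
    - [[0,0,0,0,0,0,0.1],[0,0,0,0,0,0,-0.6],[0,0,0,0,0,0,-1],[0,0,0,0,0,0,-1],[0,0,0,0,0,0,-1]]

```text
clock: 7.7
eef_pos: [533.5, 80.0, 211.4]
eef_rot: [-3.141, -0.0, 1.695]
wrist_force: [-0.3, 0.3, -0.1]
finger_gap: 84.1
finger_force: 0.0
```

step_arm:
  increments:
    - [[0,0,0,0,0,-0.4,-1],[0,0,0,0,0,-0.9,-1],[0,0,0,0,0,-0.9,-1],[0,0,0,0,0,-0.9,-1],[0,0,0,0,0,-0.9,-1]]

```text
clock: 8.2
eef_pos: [533.3, 80.0, 372.9]
eef_rot: [-3.142, -0.0, 1.695]
wrist_force: [0.2, 0.6, -0.6]
finger_gap: 94.0
finger_force: 0.0
```

```bash
python3 - <<'E'
from det import *
c=shot('wrist','w6.png'); beech(c,34)
c=shot('top','t6.png'); beech(c,34)
E
python3 plan.py 555.5 -97 390 7.2 11
```

```text
beech px [263. 182.] 1765 c [530.7 106.8] wh [ 53.7 117.6] ang 6.5 z 33.7
at [533.8  80.  376.2] [3.1340e+00 2.0000e-04 1.6952e+00] clock 8.3 gap 94.0
[0.0007, -0.0007, 0.1817] [-0.4054, -0.0007, -0.0312]
[0.0007, -0.0007, 0.1817] [-0.4014, 0.0569, -0.031]
[0.0007, -0.0007, 0.1817] [-0.3892, 0.1134, -0.0308]
[0.0007, -0.0007, 0.1817] [-0.3692, 0.1675, -0.0307]
[0.0007, -0.0007, 0.1817] [-0.3416, 0.2183, -0.0306]
[0.0007, -0.0007, 0.1817] [-0.3071, 0.2647, -0.0306]
[0.0007, -0.0007, 0.1817] [-0.2664, 0.3056, -0.0306]
[0.0007, -0.0007, 0.1817] [-0.2202, 0.3404, -0.0307]
[0.0007, -0.0007, 0.1817] [-0.1696, 0.3682, -0.0308]
[0.0007, -0.0007, 0.1817] [-0.1155, 0.3886, -0.0309]
[0.0007, -0.0007, 0.1817] [-0.0591, 0.4011, -0.0311]
```

View pics/w6.png

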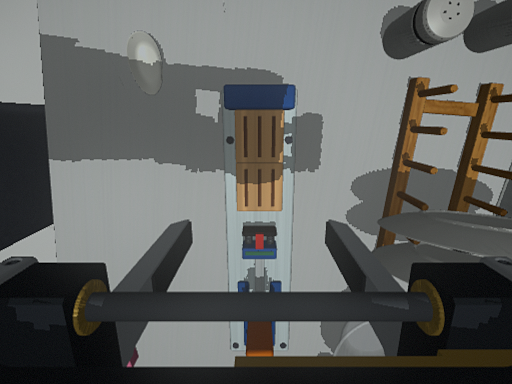

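The view shows the joined halves at (258,160), the jaw at (258,242) clear of the loose half, and the orange trigger at (260,335). Turning and moving over the trigger.

step_arm:
  increments:
    - [[0,0,0.182,-0.42,0,0,-1],[0,0,0.182,-0.41,0.06,0,-1],[0,0,0.182,-0.4,0.117,0,-1],[0,0,0.182,-0.38,0.172,0,-1],[0,0,0.182,-0.352,0.225,0,-1]]

```text
clock: 8.8
eef_pos: [543.8, -3.5, 370.6]
eef_rot: [-3.141, 0.0, 0.974]
wrist_force: [-0.4, -0.4, -0.1]
finger_gap: 94.1
finger_force: 0.0
```

step_arm:
  increments:
    - [[0,0,0.182,-0.316,0.272,0,-1],[0,0,0.182,-0.274,0.314,0,-1],[0,0,0.182,-0.226,0.35,0,-1],[0,0,0.182,-0.174,0.379,0,-1],[0,0,0.182,-0.119,0.4,0,-1]]

```text
clock: 9.3
eef_pos: [553.8, -86.3, 370.6]
eef_rot: [-3.141, 0.001, 0.26]
wrist_force: [0.1, 0.1, 0.2]
finger_gap: 93.8
finger_force: 0.0
```

step_arm:
  increments:
    - [[0,0,0.18,-0.06,0.412,0,-1],[0,0,0,0,0,0,-1],[0,0,0,0,0,0,-1],[0,0,0,0,0,0,-1]]

```text
clock: 9.7
eef_pos: [555.8, -101.6, 371.1]
eef_rot: [-3.141, 0.0, 0.127]
wrist_force: [-0.5, 0.2, 0.2]
finger_gap: 94.3
finger_force: 0.0
```

```bash
python3 - <<'E'
from h import *
c=shot('wrist','w7.png');W=cloud(c);f=c['frame']
a=np.radians(7.15);o=np.array([543.3,2.1])
D=W[...,:2]-o; X=D[...,0]*np.cos(a)+D[...,1]*np.sin(a); Y=-D[...,0]*np.sin(a)+D[...,1]*np.cos(a);Z=W[...,2]
hsv=cv2.cvtColor(f,cv2.COLOR_RGB2HSV)
def rep(n,m):
    print(n,m.sum(), 'X',np.percentile(X[m],[2,98]).round(1),'Y',np.percentile(Y[m],[2,98]).round(1),'Z',np.percentile(Z[m],[2,98]).round(1))
H,S,V=[hsv[...,i].astype(int) for i in range(3)]
reg=(abs(X)<45)&(Z>50)&(Z<150)
rep('orange',reg&(H<18)&(S>150)&(V>60)&(Y<-40)&(Y>-115))
rep('handle',reg&(V<70)&(Y<-95)&(Y>-125)&(Z>110))
rep('top>130',reg&(Z>128)&(Y>-130)&(Y<-50))
E
python3 plan.py 556.2 -101.1 295 7.15 1
```

```text
orange 349 X [-11.6  14.1] Y [-79.5 -66.3] Z [102.4 136.7]
handle 456 X [-12.4  15.3] Y [-115. -106.] Z [113.5 140.1]
top>130 800 X [-12.2  14.6] Y [-115.   -66.5] Z [129.1 139.8]
at [ 555.8 -101.6  371.2] [-3.1414e+00  3.0000e-04  1.2700e-01] clock 9.75 gap 94.0
[-0.0003, 0.0004, 0.0028] [0.0123, -0.0096, 1.9059]
```

View pics/w7.png

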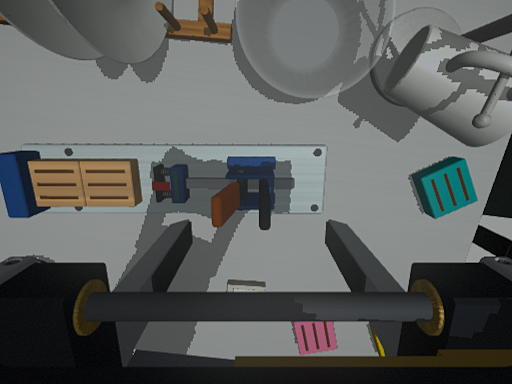

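The wrist view shows the trigger top at (225,203), the handle at (264,203), the jaw at (178,183) and the halves at (83,183). Measured in clamp coordinates the trigger and handle match the drawing: Y -66 and -115, top at 140. Descending.

step_arm:
  increments:
    - [[0,0,0,0.045,0,0.5,-1],[0,0,0,0,0,0.6,-1],[0,0,0,0,0,0.5,-1],[0,0,0,0,0,0.3,-1],[0,0,0,0,0,0,-1]]
  newtons: 25

```text
clock: 10.25
eef_pos: [557.4, -101.6, 294.2]
eef_rot: [-3.141, 0.002, 0.125]
wrist_force: [0.2, -0.2, -0.9]
finger_gap: 93.8
finger_force: 0.0
```

step_arm:
  increments:
    - [[0,0,0,0,0,0,-0.45],[0,0,0,0,0,0,-0.45],[0,0,0,0,0,0,-0.45]]

```text
clock: 10.55
eef_pos: [557.8, -101.7, 296.7]
eef_rot: [-3.141, -0.002, 0.124]
wrist_force: [0.2, 5.9, 4.8]
finger_gap: 73.3
finger_force: 2.8
```

```bash
cat > jaw.py <<'E'
from h import *
import sys
def jaw(name,fn=None):
    c=shot(name,fn);W=cloud(c);hsv=cv2.cvtColor(c['frame'],cv2.COLOR_RGB2HSV)
    a=np.radians(7.15);D=W[...,:2]-np.array([543.3,2.1])
    X=D[...,0]*np.cos(a)+D[...,1]*np.sin(a);Y=-D[...,0]*np.sin(a)+D[...,1]*np.cos(a);Z=W[...,2]
    H,S,V=[hsv[...,i].astype(int) for i in range(3)]
    reg=(abs(X)<30)&(Y>-40)&(Y<70)
    for n,m in (('red',reg&((H<7)|(H>172))&(S>130)&(V>60)&(Z>25)),('green',reg&(H>40)&(H<90)&(S>80)&(Z>25)),('blue',reg&(H>100)&(H<125)&(S>90)&(Z>30)),('black',reg&(V<75)&(S<110)&(Z>26)&(Y>-5)&(Z<45)),('beech',(abs(X)<35)&(Y>20)&(H>8)&(H<22)&(S>80)&(abs(Z-34)<5))):
        if m.sum()>2: 
            v,u=np.where(m); print(name,n,m.sum(),'px',u.min(),u.max(),v.min(),v.max(),'Y',np.percentile(Y[m],[2,50,98]).round(1),'Z',np.median(Z[m]).round(1))
if __name__=='__main__':
    for i,n in enumerate(sys.argv[2:]): jaw(n,sys.argv[1]+n+'.png')
    s=manip.read_state();print(s['clock'],s['eef_pos'].round(1),s['finger_gap'],s['finger_force'])
E
python3 jaw.py j0 top wrist scene
```

```text
top red 29 px 235 242 185 189 Y [ 0.4 10.9 19. ] Z 41.2
top green 18 px 244 246 181 192 Y [-8.7 -7.1 -5.5] Z 38.2
top blue 60 px 242 248 179 195 Y [-15.3 -10.3  -0.6] Z 37.7
top black 21 px 235 243 181 196 Y [ 5.1 15.9 18.3] Z 34.4
top beech 939 px 180 226 180 204 Y [ 47.7 105.7 162.2] Z 33.3
wrist red 234 px 119 141 203 214 Y [ 0.4 10.1 19.2] Z 40.7
wrist green 126 px 147 154 190 225 Y [-9.5 -7.3 -5. ] Z 38.7
wrist blue 583 px 142 165 182 228 Y [-16.6 -11.7  -1.2] Z 37.9
wrist black 551 px 69 150 175 231 Y [-4.7 14.  44.9] Z 32.1
wrist beech 5679 px 0 103 175 232 Y [ 44.8  88.1 134.2] Z 33.1
scene red 17 px 236 241 219 223 Y [ 3.3 12.9 21.4] Z 40.9
scene blue 38 px 237 248 215 224 Y [-12.3  -2.7   3. ] Z 38.7
scene black 32 px 233 243 221 228 Y [10.7 21.4 24.2] Z 33.3
scene beech 422 px 200 236 225 253 Y [ 50.6 105.4 156.8] Z 34.4
10.7 [ 557.8 -101.6  296.6] 68.34427653738234 2.6934586674906313
```

step_arm:
  increments:
    - [[0,0,0,0,0,0,-0.1],[0,0,0,0,0,0,0.2],[0,0,0,0,0,0,0.45],[0,0,0,0,0,0,0.45],[0,0,0,0,0,0,0.45]]

```text
clock: 11.2
eef_pos: [557.7, -101.1, 296.6]
eef_rot: [-3.14, -0.001, 0.124]
wrist_force: [-2.5, 18.1, 6.9]
finger_gap: 31.9
finger_force: 9.8
```

```bash
python3 jaw.py j1 wrist
```

```text
wrist red 247 px 111 133 203 214 Y [ 9.2 19.1 28.1] Z 40.6
wrist green 82 px 138 145 193 225 Y [-0.6  1.4  4.2] Z 38.6
wrist blue 555 px 133 156 182 228 Y [-7.4 -2.5  7.5] Z 37.9
wrist black 761 px 69 150 175 231 Y [-1.5 20.7 44.8] Z 34.9
wrist beech 5786 px 0 104 175 232 Y [ 44.8  88.8 135.4] Z 33.1
11.25 [ 557.7 -100.3  296.5] 28.757556127963014 16.604186184704304
```

step_arm:
  increments:
    - [[0,0,0,0,0,0,0],[0,0,0,0,0,0,-0.5],[0,0,0,0,0,0,-0.55],[0,0,0,0,0,0,-0.55]]

```text
clock: 11.65
eef_pos: [557.7, -102.0, 295.8]
eef_rot: [3.141, -0.001, 0.124]
wrist_force: [1.6, 3.6, 0.5]
finger_gap: 56.9
finger_force: 1.4
```

```bash
python3 jaw.py j2 wrist
```

```text
wrist red 242 px 110 133 203 214 Y [ 7.5 17.1 26.2] Z 40.6
wrist green 106 px 137 145 190 225 Y [-2.2 -0.1  2. ] Z 38.7
wrist blue 571 px 133 156 183 228 Y [-9.3 -4.4  6. ] Z 37.9
wrist black 786 px 66 149 175 231 Y [-2.7 19.3 44.8] Z 34.6
wrist beech 5643 px 0 102 175 232 Y [ 44.8  87.4 132.8] Z 33.1
11.7 [ 557.7 -102.1  295.7] 60.82785853943055 1.3878099633870278
```

step_arm:
  increments:
    - [[0,0,0,0,0,0,-0.55],[0,0,0,0,0,0,-0.55],[0,0,0,0,0,0,-0.1],[0,0,0,0,0,0,0.2],[0,0,0,0,0,0,0.45]]

```text
clock: 12.2
eef_pos: [557.6, -101.9, 295.7]
eef_rot: [-3.141, -0.0, 0.124]
wrist_force: [-1.5, 4.3, 5.3]
finger_gap: 52.4
finger_force: 2.7
```

step_arm:
  increments:
    - [[0,0,0,0,0,0,0.45],[0,0,0,0,0,0,0.45],[0,0,0,0,0,0,0.45]]

```text
clock: 12.5
eef_pos: [557.5, -100.5, 295.7]
eef_rot: [-3.137, 0.0, 0.124]
wrist_force: [-5.0, 34.3, 11.0]
finger_gap: 28.6
finger_force: 18.1
```

```bash
python3 jaw.py j3 wrist
```

```text
wrist red 240 px 106 129 202 213 Y [14.  24.9 33.3] Z 40.6
wrist green 58 px 134 141 193 225 Y [4.8 6.7 8.8] Z 38.4
wrist blue 543 px 128 152 181 228 Y [-2.2  2.7 12.5] Z 38.0
wrist black 1072 px 70 154 175 229 Y [-2.8  9.2 44.6] Z 34.5
wrist beech 5816 px 0 108 175 232 Y [ 44.8  89.3 136.4] Z 33.1
12.55 [557.5 -99.9 295.7] 27.024904657839002 16.027350034564734
```

step_arm:
  increments:
    - [[0,0,0,0,0,0,0],[0,0,0,0,0,0,-0.5],[0,0,0,0,0,0,-0.55],[0,0,0,0,0,0,-0.55],[0,0,0,0,0,0,-0.55]]

```text
clock: 13.05
eef_pos: [557.6, -102.1, 295.1]
eef_rot: [3.142, 0.0, 0.124]
wrist_force: [-0.4, 0.9, -0.4]
finger_gap: 63.7
finger_force: 0.8
```

step_arm:
  increments:
    - [[0,0,0,0,0,0,-0.55],[0,0,0,0,0,0,-0.55]]

```text
clock: 13.25
eef_pos: [557.5, -102.2, 295.2]
eef_rot: [3.142, 0.001, 0.124]
wrist_force: [0.0, 2.6, -1.3]
finger_gap: 72.1
finger_force: 0.8
```

```bash
python3 jaw.py j4 wrist
```

```text
wrist red 244 px 104 127 202 213 Y [12.5 23.1 31.6] Z 40.6
wrist green 88 px 132 139 191 225 Y [2.7 4.7 7.3] Z 38.6
wrist blue 579 px 127 151 181 228 Y [-4.3  0.7 10.9] Z 37.9
wrist black 1083 px 66 153 175 231 Y [-4.5  8.2 44.8] Z 34.3
wrist beech 5650 px 0 107 175 232 Y [ 44.9  87.2 132.1] Z 33.1
13.3 [ 557.5 -102.2  295.2] 72.53968121383492 0.7524147999356501
```

step_arm:
  increments:
    - [[0,0,0,0,0,0,-0.65],[0,0,0,0,0,0,-0.65],[0,0,0,0,0,0,-0.1],[0,0,0,0,0,0,0.2],[0,0,0,0,0,0,0.42]]

```text
clock: 13.8
eef_pos: [557.7, -101.9, 295.8]
eef_rot: [-3.141, -0.001, 0.124]
wrist_force: [-0.5, 5.3, 4.9]
finger_gap: 57.0
finger_force: 2.7
```

step_arm:
  increments:
    - [[0,0,0,0,0,0,0.42],[0,0,0,0,0,0,0.42],[0,0,0,0,0,0,0.42]]

```text
clock: 14.1
eef_pos: [557.7, -101.2, 295.9]
eef_rot: [-3.14, -0.001, 0.124]
wrist_force: [-1.9, 11.4, 7.0]
finger_gap: 33.1
finger_force: 6.4
```

```bash
python3 jaw.py j5 wrist
```

```text
wrist red 248 px 99 122 203 213 Y [18.5 28.5 38.6] Z 40.7
wrist green 23 px 128 134 196 225 Y [ 9.2 11.2 13.5] Z 38.7
wrist blue 529 px 121 146 182 228 Y [ 2.6  7.4 17.5] Z 38.0
wrist black 1110 px 67 151 175 230 Y [ 1.9 13.8 44.7] Z 34.5
wrist beech 5755 px 0 104 175 232 Y [ 44.9  88.4 134.6] Z 33.1
14.15 [ 557.6 -100.7  295.8] 29.632578020988785 15.98613291978836
```

step_arm:
  increments:
    - [[0,0,0,0,0,0,0],[0,0,0,0,0,0,-0.5],[0,0,0,0,0,0,-0.65],[0,0,0,0,0,0,-0.65],[0,0,0,0,0,0,-0.65]]

```text
clock: 14.65
eef_pos: [557.5, -102.2, 295.1]
eef_rot: [3.142, 0.001, 0.124]
wrist_force: [-0.1, 1.5, -1.4]
finger_gap: 66.3
finger_force: 0.7
```

step_arm:
  increments:
    - [[0,0,0,0,0,0,-0.65],[0,0,0,0,0,0,-0.65],[0,0,0,0,0,0,-0.65],[0,0,0,0,0,0,-0.65]]

```text
clock: 15.05
eef_pos: [557.6, -102.1, 295.4]
eef_rot: [-3.142, 0.0, 0.124]
wrist_force: [-0.8, 0.2, -1.2]
finger_gap: 77.5
finger_force: 0.8
```

```bash
python3 jaw.py j6 wrist
```

```text
wrist red 245 px 99 122 202 213 Y [17.3 27.5 37.8] Z 40.5
wrist green 48 px 128 134 197 225 Y [ 7.7  9.8 11.8] Z 38.8
wrist blue 555 px 121 146 181 228 Y [ 0.7  5.7 15.9] Z 37.9
wrist black 1150 px 64 150 175 230 Y [ 0.4 13.1 46.4] Z 34.2
wrist beech 5664 px 0 102 175 232 Y [ 44.7  87.2 132.4] Z 33.1
15.1 [ 557.6 -102.1  295.4] 77.59928757720643 0.7832349871750921
```

step_arm:
  increments:
    - [[0,0,0,0,0,0,-0.4],[0,0,0,0,0,0,-0.1],[0,0,0,0,0,0,0.2],[0,0,0,0,0,0,0.44],[0,0,0,0,0,0,0.44]]

```text
clock: 15.6
eef_pos: [557.7, -101.4, 296.0]
eef_rot: [-3.14, -0.001, 0.124]
wrist_force: [-2.6, 11.4, 8.0]
finger_gap: 41.3
finger_force: 6.0
```

step_arm:
  increments:
    - [[0,0,0,0,0,0,0.44],[0,0,0,0,0,0,0.44],[0,0,0,0,0,0,0.44]]

```text
clock: 15.9
eef_pos: [557.6, -99.6, 295.8]
eef_rot: [-3.136, 0.0, 0.125]
wrist_force: [-4.4, 28.5, 11.8]
finger_gap: 26.8
finger_force: 15.1
```

```bash
python3 jaw.py j7 wrist
```

```text
wrist red 250 px 96 119 202 213 Y [23.6 34.6 43.5] Z 40.6
wrist green 85 px 123 130 188 225 Y [15.8 17.9 19.3] Z 38.6
wrist blue 524 px 119 143 183 228 Y [ 7.7 12.7 22.7] Z 37.9
wrist black 1022 px 71 155 175 230 Y [ 7.1 19.3 44.7] Z 34.1
wrist beech 5735 px 0 111 175 232 Y [ 46.   91.3 138. ] Z 33.1
15.95 [557.6 -99.6 295.8] 26.697134602346306 15.028396882116795
```

Contact is made, with about 2 mm of compression. One more release, then a slow squeeze.

step_arm:
  increments:
    - [[0,0,0,0,0,0,0],[0,0,0,0,0,0,-0.5],[0,0,0,0,0,0,-0.65],[0,0,0,0,0,0,-0.65],[0,0,0,0,0,0,-0.65]]

```text
clock: 16.45
eef_pos: [557.6, -102.1, 295.2]
eef_rot: [3.142, 0.0, 0.124]
wrist_force: [1.1, 0.9, -1.0]
finger_gap: 63.4
finger_force: 1.0
```

step_arm:
  increments:
    - [[0,0,0,0,0,0,-0.65],[0,0,0,0,0,0,-0.65],[0,0,0,0,0,0,-0.65],[0,0,0,0,0,0,-0.65]]

```text
clock: 16.85
eef_pos: [557.5, -102.1, 295.3]
eef_rot: [3.142, 0.0, 0.124]
wrist_force: [-0.7, 1.8, -1.0]
finger_gap: 77.6
finger_force: 0.7
```

```bash
python3 jaw.py j8 wrist
```

```text
wrist red 250 px 93 116 202 213 Y [22.  32.5 44.4] Z 40.6
wrist green 147 px 120 128 189 225 Y [13.  15.5 17.5] Z 38.6
wrist blue 539 px 116 140 183 228 Y [ 6.  10.8 21. ] Z 37.9
wrist black 997 px 64 150 175 230 Y [ 5.3 30.5 48.5] Z 33.3
wrist beech 5578 px 0 101 175 232 Y [ 45.2  87.9 132.3] Z 33.1
16.9 [ 557.6 -102.1  295.4] 77.43979901238654 0.7779108581598848
```

step_arm:
  increments:
    - [[0,0,0,0,0,0,-0.4],[0,0,0,0,0,0,-0.2],[0,0,0,0,0,0,0],[0,0,0,0,0,0,0.1],[0,0,0,0,0,0,0.1]]

```text
clock: 17.4
eef_pos: [557.7, -101.4, 296.0]
eef_rot: [-3.14, -0.001, 0.124]
wrist_force: [-3.1, 10.9, 8.1]
finger_gap: 43.5
finger_force: 5.8
```

```bash
python3 jaw.py j9 wrist
```

```text
wrist red 259 px 92 115 203 214 Y [24.7 34.9 44.5] Z 40.6
wrist green 193 px 118 126 189 226 Y [15.7 18.2 20.6] Z 38.7
wrist blue 530 px 114 138 182 228 Y [ 9.4 14.3 24.1] Z 38.0
wrist black 860 px 67 144 175 231 Y [ 8.5 33.4 44. ] Z 33.0
wrist beech 5557 px 0 103 175 232 Y [ 46.5  90.  134.5] Z 33.1
17.45 [ 557.7 -101.3  296. ] 42.918000212496594 5.870617674663663
```

step_arm:
  increments:
    - [[0,0,0,0,0,0,0.15],[0,0,0,0,0,0,0.2],[0,0,0,0,0,0,0.22],[0,0,0,0,0,0,0.22]]

```text
clock: 17.85
eef_pos: [557.7, -101.0, 296.0]
eef_rot: [-3.139, -0.001, 0.124]
wrist_force: [-2.0, 12.5, 7.3]
finger_gap: 36.7
finger_force: 7.1
```

```bash
python3 jaw.py k1 wrist; python3 -c "
import cv2
im=cv2.imread('pics/k1wrist.png')[165:245,70:190]; cv2.imwrite('pics/k1c.png',cv2.resize(im,None,fx=6,fy=6,interpolation=cv2.INTER_NEAREST))"
```

```text
wrist red 246 px 92 115 203 213 Y [25.  34.2 44.2] Z 40.7
wrist green 193 px 117 125 189 225 Y [17.7 20.  22.7] Z 38.7
wrist blue 521 px 112 135 184 228 Y [11.2 15.9 26. ] Z 38.0
wrist black 864 px 68 150 175 231 Y [10.2 33.7 44.5] Z 33.3
wrist beech 5600 px 0 104 175 232 Y [ 46.5  90.2 135.3] Z 33.1
17.9 [ 557.7 -101.1  296. ] 37.31610247912718 7.063074088655412
```

View pics/k1c.png

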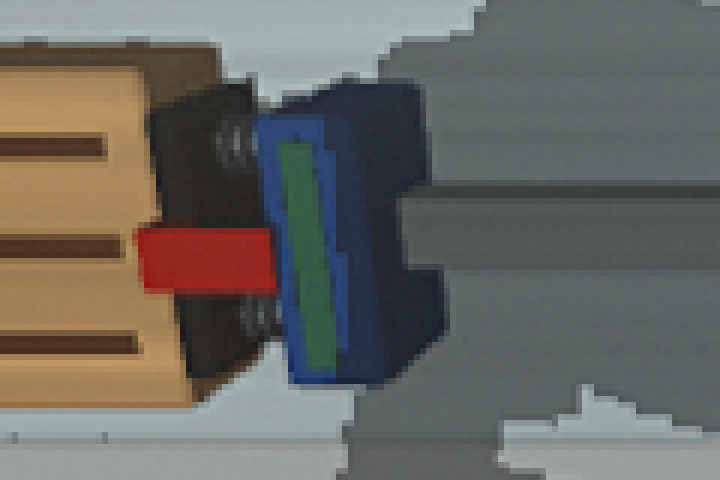

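The crop shows the pointer tip at x 275, about 2.5 mm short of the green band (292-330). Squeezing further.

step_arm:
  increments:
    - [[0,0,0,0,0,0,0.3],[0,0,0,0,0,0,0.36],[0,0,0,0,0,0,0.42],[0,0,0,0,0,0,0.44],[0,0,0,0,0,0,0.44]]

```text
clock: 18.4
eef_pos: [557.6, -99.6, 295.8]
eef_rot: [-3.136, 0.0, 0.125]
wrist_force: [-4.3, 28.6, 10.6]
finger_gap: 26.5
finger_force: 15.0
```

```bash
cat > ptr.py <<'E'
from h import *
import sys
c=shot('wrist',sys.argv[1]);f=c['frame'];hsv=cv2.cvtColor(f,cv2.COLOR_RGB2HSV)
H,S,V=[hsv[...,i].astype(int) for i in range(3)]
r=((H<7)|(H>172))&(S>130)&(V>60);g=(H>40)&(H<90)&(S>80)
r[:190]=0;r[230:]=0;r[:,190:]=0
v,u=np.where(r);tip=np.median([u[v==k].max() for k in range(v.min()+2,v.max()-1)])
g[:185]=0;g[230:]=0;g[:,:80]=0;g[:,190:]=0
vg,ug=np.where(g);ks=[k for k in np.unique(vg)]
near=np.polyfit(ks,[ug[vg==k].min() for k in ks],1);far=np.polyfit(ks,[ug[vg==k].max() for k in ks],1)
m=np.median(v);n,fa=np.polyval(near,m)-.5,np.polyval(far,m)+.5
s=manip.read_state();print('tip',tip+.5,'band',n.round(1),fa.round(1),'comp~',(4.5+(tip+.5-n)/1.15).round(1),'gap',round(s['finger_gap'],1),'F',round(s['finger_force'],1),'wf',s['wrist_force'].round(1),'t',s['clock'])
E
python3 ptr.py k2.png
```

```text
tip 118.0 band 119.7 125.0 comp~ 3.0 gap 26.5 F 14.9 wf [-4.8 27.7  9.9] t 18.45
```

step_arm:
  increments:
    - [[0,0,0,0,0,0,0],[0,0,0,0,0,0,-0.5],[0,0,0,0,0,0,-0.65],[0,0,0,0,0,0,-0.65],[0,0,0,0,0,0,-0.65]]

```text
clock: 18.95
eef_pos: [557.6, -102.2, 295.3]
eef_rot: [3.141, -0.0, 0.124]
wrist_force: [1.3, 1.8, -0.8]
finger_gap: 63.5
finger_force: 0.9
```

step_arm:
  increments:
    - [[0,0,0,0,0,0,-0.65],[0,0,0,0,0,0,-0.65],[0,0,0,0,0,0,-0.65],[0,0,0,0,0,0,-0.65]]

```text
clock: 19.35
eef_pos: [557.5, -102.1, 295.3]
eef_rot: [-3.142, 0.0, 0.124]
wrist_force: [-0.5, 1.2, -1.2]
finger_gap: 77.5
finger_force: 0.7
```

```bash
python3 ptr.py k3.png
```

```text
tip 112.5 band 118.3 123.5 comp~ -0.5 gap 77.6 F 0.7 wf [-1.3  1.7 -1.7] t 19.4
```

step_arm:
  increments:
    - [[0,0,0,0,0,0,-0.4],[0,0,0,0,0,0,-0.2],[0,0,0,0,0,0,0],[0,0,0,0,0,0,0.1],[0,0,0,0,0,0,0.1]]

```text
clock: 19.9
eef_pos: [557.7, -101.0, 296.2]
eef_rot: [-3.139, -0.001, 0.124]
wrist_force: [-3.8, 14.5, 8.2]
finger_gap: 43.6
finger_force: 7.9
```

```bash
python3 ptr.py k4.png
```

```text
tip 115.5 band 116.1 121.3 comp~ 4.0 gap 42.8 F 7.9 wf [-2.9 16.3  9.3] t 19.95
```

```bash
for i in j0wrist j2wrist j4wrist j6wrist j8wrist j9wrist k1wrist k2 k3 k4; do sed "s#c=shot.*;f=c\['frame'\]#f=cv2.imread('pics/$i.png')[...,::-1].copy()#" ptr.py > p2.py; echo $i $(python3 p2.py x | cut -d' ' -f1-6); done
```

```text
j0wrist tip 141.5 band 148.0 152.2 comp~
j2wrist tip 132.5 band 139.3 143.2 comp~
j4wrist tip 126.5 band 133.5 137.1 comp~
j6wrist tip 121.5 band 129.5 131.3 comp~
j8wrist tip 115.5 band 121.8 126.0 comp~
j9wrist tip 114.5 band 119.9 125.0 comp~
k1wrist tip 115.5 band 118.6 123.8 comp~
k2 tip 118.0 band 119.7 125.0 comp~
k3 tip 112.5 band 118.3 123.5 comp~
k4 tip 115.5 band 116.1 121.3 comp~
```

Against the free-state images the estimate holds: compression is now about 4.4 mm. Squeezing on to a gap of about 33 mm.

step_arm:
  increments:
    - [[0,0,0,0,0,0,0.15],[0,0,0,0,0,0,0.2],[0,0,0,0,0,0,0.25],[0,0,0,0,0,0,0.28],[0,0,0,0,0,0,0.28]]

```text
clock: 20.45
eef_pos: [557.7, -100.5, 296.2]
eef_rot: [-3.138, -0.001, 0.125]
wrist_force: [-4.1, 17.3, 9.9]
finger_gap: 34.3
finger_force: 9.7
```

```bash
python3 ptr.py k5.png;  python3 -c "
import cv2
im=cv2.imread('pics/k5.png')[165:245,0:190]; cv2.imwrite('pics/k5c.png',cv2.resize(im,None,fx=4,fy=4,interpolation=cv2.INTER_NEAREST))"
```

```text
tip 116.5 band 115.2 119.5 comp~ 5.6 gap 34.1 F 9.7 wf [-3.  18.5  9.7] t 20.5
```

View pics/k5c.png

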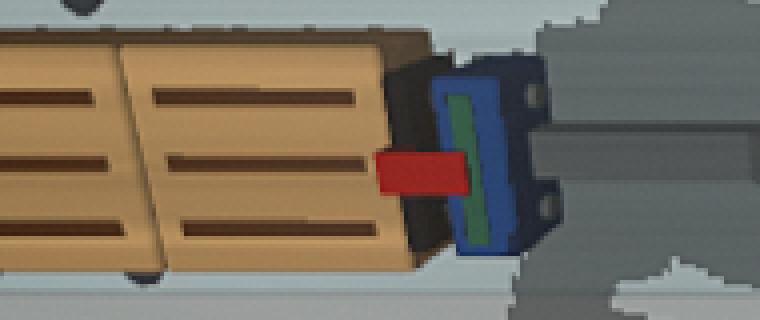

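The pointer tip at (470,173) stands mid-band (455-482) and the joint at (140,160) is tight. I'll hold, check numerically that nothing drifts, then hand in.

step_arm:
  increments:
    - [[0,0,0,0,0,0,0.28],[0,0,0,0,0,0,0.28],[0,0,0,0,0,0,0.28],[0,0,0,0,0,0,0.28],[0,0,0,0,0,0,0.28]]

```text
clock: 21.0
eef_pos: [557.7, -100.5, 296.2]
eef_rot: [-3.138, -0.001, 0.125]
wrist_force: [-4.2, 18.4, 10.3]
finger_gap: 33.9
finger_force: 9.6
```

```bash
python3 - <<'E'
import sys; sys.argv=['x','k6.png']
exec(open('ptr.py').read())
from det import beech
beech(shot('top'),34)
E
```

```text
tip 116.5 band 115.2 119.5 comp~ 5.6 gap 33.8 F 9.6 wf [-4.1 18.   9.9] t 21.05
beech px [203. 192.] 954 c [530.2 105.5] wh [ 55.9 120.4] ang 7.0 z 34.7
```

```bash
python3 -c "
from cell import workorder; print(workorder.sign_off())"
```

```text
the job is handed in; nothing more can be done
None
```

The job is handed in, result not reported: halves flush on the bed (120.4 mm joined), the gripper still squeezing the trigger at 9.6 N, and the pointer in the green band (about 6 mm compression); I viewed 11 pictures, one over the limit of 10.

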